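Seat the dosing syringe in its slotted cradle

ROBOT

A 6-joint arm with a two-finger parallel gripper is mounted at the origin on a cart in front of the work surface, level with it; the furniture and walls round the work are solid. World frame = base frame: x ahead of the robot, y to its left, z up, the work surface at z = 0. Lengths are in mm, angles in rad, forces in N, time in s.
With the tool pointing down it reaches from about 350 to 775 mm from the base axis. Payload 7.3 kg.
Tool frame: the origin (TCP) lies midway between the tips of the shut fingers; the grasp point (between the pads) lies 19 mm behind it; z points along the fingers, y is the line along which they close (so a half turn about z gives the same grasp; the last joint's range is limited). The gripper opens to 92 mm and grips with 3 to 60 N. Pads are 19 mm wide; open, the fingers measure 130 mm over their backs; the gripper's body (75 mm by 190 mm) begins 47 mm behind the grasp point.
Start: joints at [1.054, 0.342, 1.524, -0, 1.275, -0.146], TCP at [190.228, 489.348, 188.341] pointing down, gripper open.
Joint ranges: [-2.53, 2.53], [-0.77, 2.02], [0.04, 2.7], [-1, 4.14], [0.28, 2.66], [-3.11, 3.11]. Speed limits (rad/s): [2.57, 2.57, 3.14, 3.14, 3.14, 3.14].

INTERFACE

Orientations are given as [roll, pitch, yaw] about the fixed x, y, z axes, in that order (R = Rz(yaw) Ry(pitch) Rx(roll)).
In Python, from plant import bot gives the robot as it stands.
- The arm moves only by the tool jog_arm, never from a script. Its arguments are lists of equal length, an entry for each row: "dp": the shift along the tool's x, y, z in m, a list of three; "twist": the turn about the tool's z in degrees. A call has 1 to 10 rows; each row shifts and turns the commanded pose from where the row before left it, along the tool's axes as they then stand; what a row does not reach is not made up. A row lasts 1/8 s, in which the tool goes at most 62.5 mm and 10.7 degrees, less where a joint would pass 70% of its speed; a pose out of reach is approached as far as the arm can. A call is refused whole if a number of a shift passes 0.0625 or a number of a turn 10.7, either way. A call with a gripper value outside its range is refused whole. "jaw" is the finger opening in m, from 0 to 0.0918, set as the call begins (left out, the last holds). The fingers move at their own pace and stop on an object; the grip force is fixed at half the most. Time passes only in rows, so rows that do not move let the fingers close. It gives the time, the measured TCP pose, the force, the opening and the grip force at its end, in the units of the state.
- bot.get_obs(): the state, without advancing time (a new reading comes with each control period).
- bot.capture(name): name is "scene" or "top"; returns the picture (480x640x3 uint8, blue, green, red); there is no depth.
- bot.camera_params(name): a dict with "fx", "fy", "cx", "cy" (pixels), "R" (3x3) and "t" (3): a world point X has camera coordinates R X + t. Camera axes: x right, y down, z forward; pixel columns grow to the right and rows downward; lengths in mm; the calibration is good to about 2 mm. A picture is of the moment at which its call begins. camera_params takes no time and is no camera call.
- bot.close_job(): hands the job in; it is judged then, once.
Trained networks look in the newest picture that a camera, given by its name, has taken for a name from the list of things; names that differ only in an ending like _2 or _b are one class to them, and where a whole thing is asked for, a point or a joint stands for the part that bears it (a point fixed in the world has none). Each returns a list of dicts, best first, with "confidence" (0 to 1); they miss things now and then, are a little off and sometimes report something else, mostly with a low value. They report only what shows in the picture. A call takes as long as a camera call.
- bot.find_in(camera, label): "bbox" ([centre column, centre row, width, height] in pixels, round what is visible of it).
- bot.masks_of(camera, label): "pixels" (480x640 bool, what is visible of it) and "bbox" ([centre column, centre row, width, height] in pixels, round what is visible of it).
The state is a dict: "time": time; "joint_positions": joint angles; "dq": joint speeds; "tau": joint torques, N m; "tool_pos": TCP position; "tcp_rot": TCP orientation; "contact_force": force on the tool from outside, world axes, zero at the start; "moment": the same for the moment, N m; "grip_width": finger opening in mm; "finger_force": force on a finger pad.
Only numpy, scipy, OpenCV 4.12 (cv2) and the standard library are available. Lean on these libraries where they do the work, as an engineer would, in place of code of your own. Each camera call takes 0.05 s, during which the arm holds its last target. There are 200 camera calls.

TASK

Put the syringe away in its metal cradle: lower it sideways into the slots, still held until it is down (do not drop it in), so that its finger flange sits in the gap between the two slotted plates, the nozzle end of the barrel lies on the low rest and the plunger sticks out past the back plate. Let go of it there and leave the torch where it lies.

Things in the scene. Friction and masses are not known exactly. Their poses are not given: they have to be found in the camera images.
- syringe: Plastic syringe lying on the bench, 128 mm long, about 30 g. Origin under the barrel's axis; the axis runs along its y at z = 12 mm, +y to the plunger. Barrel 23 mm thick from y = -48 to +26 mm, thin nozzle to -64, plunger rod (12 mm thick) from +27 to +61, thumb disc (23 mm) to +64. Grip the barrel across near y = -11: in the cradle the fingers are then midway between rest and slotted plate.
- syringe_flange (a point): Centre of the syringe's finger flange, on the barrel's axis, 25.5 mm from the syringe's origin along +y and 12 mm up; axes as the syringe's. The flange is a rectangle 36 mm (x) by 24 mm (z), 3 mm thick.
- stand: Fixed bare metal cradle; origin centre of underside, z up, +y the plunger end. Base 76 x 108 x 10 mm. Slotted plate at y = +11.5 to +17.5 mm, equal back plate at +33.5 to +39.5, each 70 mm wide with an open-topped slot at x = 0, 28 mm wide, straight from z = 34.5 to 52, flared at 45 degrees above that; horn tips 71 mm high. Low flat rest at y = -42 to -34, 34 mm wide, top at z = 34.5.
- stand_seat (a point): Where the flange's centre belongs: middle of the 16 mm gap between the two plates, at x = 0, y = 25.5, z = 46 mm in the stand's frame; axes as the stand's. Home, the syringe's y axis lies along the stand's y, the same way round, its axis 46 mm above the bench. The fingers have 45 mm of free room along y between rest and slotted plate, down to z = 10.
- torch: Black torch lying on the bench near the syringe, 127 mm long along its y, 33 mm thick; origin under its middle. A bystander: leave it. (Behind it, farther than 0.6 m ahead of the robot and to its right, stands a big carboy with a tap, taller than the cradle by far: carry things on the robot's side of it.)

How it is judged (in metres and radians):
On the way:
1. the syringe is brought down into the cradle's slots while the fingers still hold it (contact force between the fingers and syringe above 0.5 N and z of syringe_flange in the frame of stand below 0.062 m and y of syringe_flange in the frame of stand between 0.0165 and 0.0345 m and x of syringe_flange in the frame of stand between -0.012 and 0.012 m), for 0.1 s.
At the end, for the whole second after the job is handed in: The syringe lies at rest in the cradle, nozzle towards the low rest: flange centre within 9 mm of the middle of the gap between the plates, within 6 mm of the slots' middle sideways, 40 to 50 mm above the stand's underside; axis within 10 degrees of the stand's y (z of syringe_flange in the frame of stand between 0.04 and 0.05 m and y of syringe_flange in the frame of stand between 0.0165 and 0.0345 m and x of syringe_flange in the frame of stand between -0.006 and 0.006 m and y of syringe in the frame of stand below 0.012 m and angle between the y axis of syringe and the y axis of stand, either way round below 0.18 rad and linear speed of syringe below 0.02 m/s); the robot touches nothing.
It fails at once if the torch is shifted by more than 40 mm (distance of torch from where it was at the start of the episode above 0.04 m).
It also fails if it takes over 40 s, if anything falls off the work surface, if the arm or the gripper's body presses on something with over 40 N, if the wrist force passes 120 N, or if a joint passes its speed limit or range.

## Working session

There is one attempt and no reset: what is moved stays moved. The work goes in short steps, Python scripts to look and compute and a tool call to move; the robot and the scene stay as the last step left them, time stands still between calls to the robot, and variables do not carry over. Pictures are saved under pics/ and viewed, at most 10 in all, crops included, and the job is handed in when it is done.

Besides the shell and the picture viewer there is one more tool, called after "Request:" as name(argument=value, ...), one argument or row to a line, values as JSON. jog_arm: Moves the arm, as the interface text tells. Its arguments: {"type":"object","properties":{"dp":{"type":"array"},"twist":{"type":"array"},"jaw":{"type":"number"}},"required":["dp","twist"]}

```bash
mkdir -p pics; python3 - <<'E'
from plant import bot
import cv2,numpy as np
for c in("scene","top"):
    im=bot.capture(c); cv2.imwrite(f"pics/{c}0.png",im)
    p=bot.camera_params(c); R=np.array(p["R"]);t=np.array(p["t"]); print(c,p["fx"],p["cx"],p["cy"],(-R.T@t).round(),R.round(2).tolist())
    for l in("syringe","stand","torch"):
        for d in bot.masks_of(c,l)[:2]:
            print(l,round(d["confidence"],2),np.round(d["bbox"]),d["pixels"].sum())
            np.save(f"/tmp/{c}_{l}_{round(d['confidence'],2)}.npy",d["pixels"])
o=bot.get_obs();print(o)
E
ls; ls /tmp/*.npy
```

```text
scene 589.1719749733217 324.51314689125934 248.07044594454666 [  68. -639.  673.] [[0.75, -0.66, 0.02], [-0.45, -0.53, -0.72], [0.49, 0.53, -0.69]]
syringe 0.78 [427. 362.  96.  30.] 1337
stand 0.63 [273. 212.  74.  75.] 2751
torch 0.73 [273. 212.  69.  76.] 2692
torch 0.69 [347. 319.  92.  30.] 1830
top 464.92171749253566 312.12651951342474 237.39765601024015 [ 458. -170.  892.] [[-0.03, -1.0, 0.0], [-1.0, 0.03, -0.08], [0.07, -0.01, -1.0]]
syringe 0.95 [425. 251.  53.  48.] 704
stand 0.71 [231. 242.  60.  39.] 2265
stand 0.15 [427. 251.  54.  50.] 717
torch 0.89 [361. 274.  46.  67.] 1062
{'time': 0.4, 'joint_positions': array([ 1.05398580e+00,  3.42137502e-01,  1.52423442e+00,  2.17650184e-06,
        1.27540310e+00, -1.46018908e-01]), 'dq': array([-2.34739100e-04, -9.61539726e-04,  8.96462124e-05, -7.61518915e-04,
        3.48786851e-04,  1.68016442e-04]), 'tau': array([-1.32666602e-03, -4.30722642e+01, -2.44193387e+01,  7.17072375e-02,
        5.02186327e-02, -4.51644814e-05]), 'tool_pos': array([190.19772442, 489.28111768, 188.2220966 ]), 'tcp_rot': array([-3.14141253e+00, -2.85950910e-05,  2.77080040e+00]), 'contact_force': array([ 0.02606361,  0.40493574, -0.14042574]), 'moment': array([ 0.07221522,  0.00106329, -0.02278194]), 'finger_force': 0.0, 'grip_width': 91.96755117256593}
pics
/tmp/scene_stand_0.63.npy
/tmp/scene_syringe_0.78.npy
/tmp/scene_torch_0.69.npy
/tmp/scene_torch_0.73.npy
/tmp/top_stand_0.15.npy
/tmp/top_stand_0.71.npy
/tmp/top_syringe_0.95.npy
/tmp/top_torch_0.89.npy
```

```bash
python3 - <<'E'
import cv2,numpy as np
a=cv2.imread("pics/top0.png")[190:330,180:480]; cv2.imwrite("pics/t1.png",cv2.resize(a,None,fx=2.66,fy=2.66,interpolation=3))
a=cv2.imread("pics/scene0.png")[150:400,200:500]; cv2.imwrite("pics/s1.png",cv2.resize(a,None,fx=2.4,fy=2.4,interpolation=3))
E
```

```text
(no output)
```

View pics/t1.png

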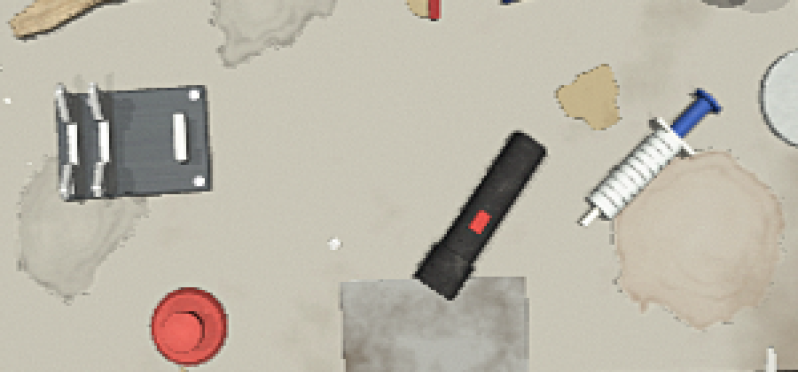

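View pics/s1.png

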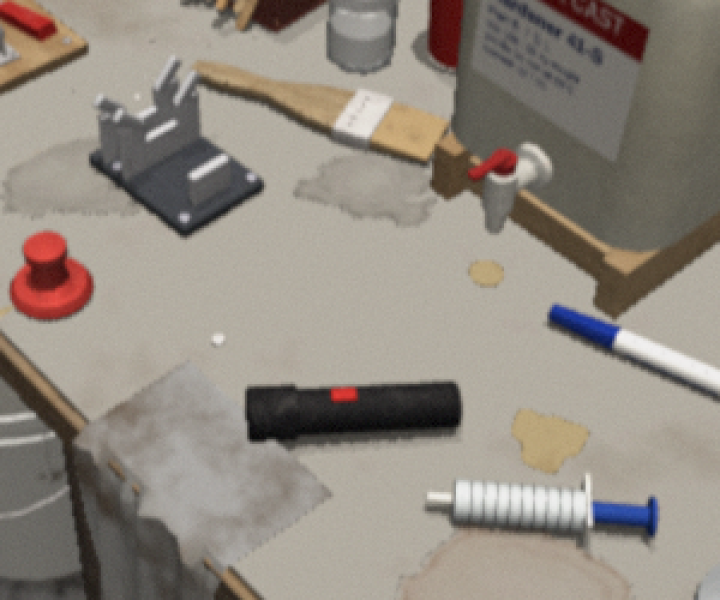

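```bash
cat > fit.py <<'E'
from plant import bot
import cv2,numpy as np,glob
from scipy.optimize import minimize
def box(x0,x1,y0,y1,z0,z1): return np.array([[x,y,z] for x in(x0,x1) for y in(y0,y1) for z in(z0,z1)],float)
def cyl(r,y0,y1,z=12,n=16):
    a=np.arange(n)*2*np.pi/n
    return np.array([[r*np.cos(t),y,z+r*np.sin(t)] for t in a for y in(y0,y1)])
def plate(y0,y1):
    o=[box(-35,35,y0,y1,10,34.5)]
    for s in(1,-1):
        pr=[(14,34.5),(14,52),(33,71),(35,71),(35,34.5)]
        o.append(np.array([[s*x,y,z] for x,z in pr for y in(y0,y1)],float))
    return o
M={"stand":[box(-38,38,-54,54,0,10),box(-17,17,-42,-34,10,34.5)]+plate(11.5,17.5)+plate(33.5,39.5),
"syringe":[cyl(11.5,-48,26),cyl(3,-64,-48),cyl(6,26,61),cyl(11.5,61,64),box(-18,18,24,27,0,24)],
"torch":[cyl(16.5,-63.5,63.5,16.5)]}
P={c:bot.camera_params(c) for c in("scene","top")}
def W(p,X):
    c,s=np.cos(p[2]),np.sin(p[2]); return X@np.array([[c,s,0],[-s,c,0],[0,0,1]])+[p[0],p[1],0]
def proj(c,X):
    q=P[c];Y=X@np.array(q["R"]).T+np.array(q["t"]); return np.c_[q["fx"]*Y[:,0]/Y[:,2]+q["cx"],q["fy"]*Y[:,1]/Y[:,2]+q["cy"]]
S=4
def render(c,l,p):
    m=np.zeros((480*S,640*S),np.uint8)
    for X in M[l]:
        h=cv2.convexHull(((proj(c,W(p,X))+.5)*S*16).astype(np.int32).reshape(-1,1,2)); cv2.fillConvexPoly(m,h,1,shift=4)
    return cv2.resize(m.astype(np.float32),(640,480),interpolation=cv2.INTER_AREA)
def ray(c,u,z):
    q=P[c];R=np.array(q["R"]);o=-R.T@np.array(q["t"]);d=R.T@[(u[0]-q["cx"])/q["fx"],(u[1]-q["cy"])/q["fy"],1]
    return (o+d*(z-o[2])/d[2])[:2]
def fit(l,masks,p0):
    f=lambda p:sum(np.abs(render(c,l,p)-m).sum()/m.sum() for c,m in masks.items())
    for k in(1,.3):
        r=minimize(f,p0,method="Nelder-Mead",options=dict(initial_simplex=np.array(p0)+k*np.array([[0,0,0],[12,0,0],[0,12,0],[0,0,.15]]),xatol=.05,fatol=1e-4)); p0=r.x
    return r.x,r.fun
E
cat > go.py <<'E'
from fit import *
ms={"stand":("scene_stand_0.63","top_stand_0.71"),"syringe":("scene_syringe_0.78","top_syringe_0.95"),"torch":("scene_torch_0.69","top_torch_0.89")}
g=lambda u,z:ray("top",(180+u[0]/2.66,190+u[1]/2.66),z)
ends={"syringe":((585,222),(710,98),12),"stand":((210,138),(60,140),10),"torch":((435,280),(530,145),16)}
ims={c:cv2.imread(f"pics/{c}0.png") for c in P}
for l in ms:
    a,b=g(ends[l][0],ends[l][2]),g(ends[l][1],ends[l][2]); d=b-a
    p0=[*((a+b)/2),np.arctan2(-d[0],d[1])]
    mk={c:np.load(f"/tmp/{n}.npy").astype(np.float32) for c,n in zip(("scene","top"),ms[l])}
    print(l,"init",np.round(p0,2))
    for sub in(["scene"],["top"],["scene","top"]):
        p,f=fit(l,{c:mk[c] for c in sub},p0); print(sub,p.round(3),round(f,3))
    for c in P:
        m=(render(c,l,p)>.5).astype(np.uint8); 
        cs,_=cv2.findContours(cv2.resize(m,None,fx=3,fy=3,interpolation=0),0,1)
        if l=="stand" or l=="syringe" or 1:
            if ims[c].shape[0]==480: ims[c]=cv2.resize(ims[c],None,fx=3,fy=3,interpolation=3)
            cv2.drawContours(ims[c],cs,-1,(0,255,0),1)
t=ims["top"][600:900,540:1420];s=ims["scene"][490:1160,640:1440]
cv2.imwrite("pics/ov.png",cv2.resize(np.vstack([cv2.resize(t,(800,273)),cv2.resize(s[:, :],(800,670))])[:900],(680,600)) if 0 else cv2.resize(s,(716,600)))
cv2.imwrite("pics/ovt.png",cv2.resize(t,(800,273)))
E
python3 go.py
```

```text
stand init [ 5.191e+02 -2.156e+01 -2.000e-02]
['scene'] [ 5.16688e+02 -1.87570e+01  3.60000e-02] 0.056
['top'] [ 5.17595e+02 -1.93790e+01  3.60000e-02] 0.044
['scene', 'top'] [ 5.17273e+02 -1.92360e+01  3.30000e-02] 0.105
syringe init [ 493.7  -386.85   -2.4 ]
['scene'] [ 491.319 -385.506   -2.387] 0.085
['top'] [ 492.835 -385.323   -2.398] 0.125
['scene', 'top'] [ 491.97  -385.517   -2.393] 0.243
torch init [ 459.79 -267.31   -2.22]
['scene'] [ 456.604 -266.598   -2.213] 0.159
['top'] [ 458.309 -266.048   -2.187] 0.155
['scene', 'top'] [ 458.042 -266.187   -2.196] 0.318
```

```bash
cat > plan.py <<'E'
import sys,numpy as np
from plant import bot
# usage: plan.py  "x,y,z,yaw,n" ... (target TCP mm, rad, rows; yaw not wrapped relative to the start)
o=bot.get_obs(); p=np.array(o["tool_pos"]);Y=o["tcp_rot"][2]
print("at",round(o["time"],2),p.round(1),np.round(o["tcp_rot"],3),"w",round(o["grip_width"],1),"gf",round(o["finger_force"],1),"F",np.round(o["contact_force"],1),"q6",round(o["joint_positions"][5],2))
for a in sys.argv[1:]:
    x,y,z,yw,n=map(float,a.split(","));n=int(n);T=np.array([x,y,z]);D=[];W=[];p0=p.copy();Y0=Y
    for i in range(1,n+1):
        d=p0+(T-p0)*i/n-p;c,s=np.cos(Y),np.sin(Y)
        t=np.round([(c*d[0]+s*d[1])/1e3,(s*d[0]-c*d[1])/1e3,-d[2]/1e3],4 if n<4 else 3)
        w=round(np.degrees(Y-(Y0+(yw-Y0)*i/n)),1)
        p=p+1e3*np.array([c*t[0]+s*t[1],s*t[0]-c*t[1],-t[2]]);Y-=np.radians(w);D.append(t.tolist());W.append(w)
    print(D,W,p.round(1))
E
python3 plan.py 430,60,190,0.975,10 484.5,-377.4,120,-0.822,10
```

```text
at 0.4 [190.2 489.3 188.2] [-3.141 -0.     2.771] w 92.0 gf 0.0 F [ 0.   0.4 -0.1] q6 -0.15
[[-0.038, -0.031, -0.0], [-0.043, -0.024, -0.0], [-0.046, -0.016, -0.001], [-0.049, -0.008, 0.0], [-0.049, 0.002, 0.0], [-0.048, 0.01, -0.0], [-0.046, 0.018, -0.0], [-0.041, 0.027, -0.0], [-0.037, 0.033, -0.001], [-0.029, 0.039, 0.0]] [np.float64(10.3), np.float64(10.3), np.float64(10.3), np.float64(10.3), np.float64(10.2), np.float64(10.3), np.float64(10.3), np.float64(10.3), np.float64(10.3), np.float64(10.3)] [429.6  60.2 190.2]
[[-0.033, 0.029, 0.007], [-0.028, 0.035, 0.007], [-0.02, 0.039, 0.007], [-0.014, 0.042, 0.007], [-0.006, 0.043, 0.007], [0.002, 0.044, 0.007], [0.01, 0.043, 0.007], [0.018, 0.041, 0.007], [0.024, 0.036, 0.007], [0.031, 0.032, 0.007]] [np.float64(10.3), np.float64(10.3), np.float64(10.3), np.float64(10.3), np.float64(10.3), np.float64(10.3), np.float64(10.3), np.float64(10.3), np.float64(10.3), np.float64(10.3)] [ 484.4 -377.4  120.2]
```

View pics/ov.png

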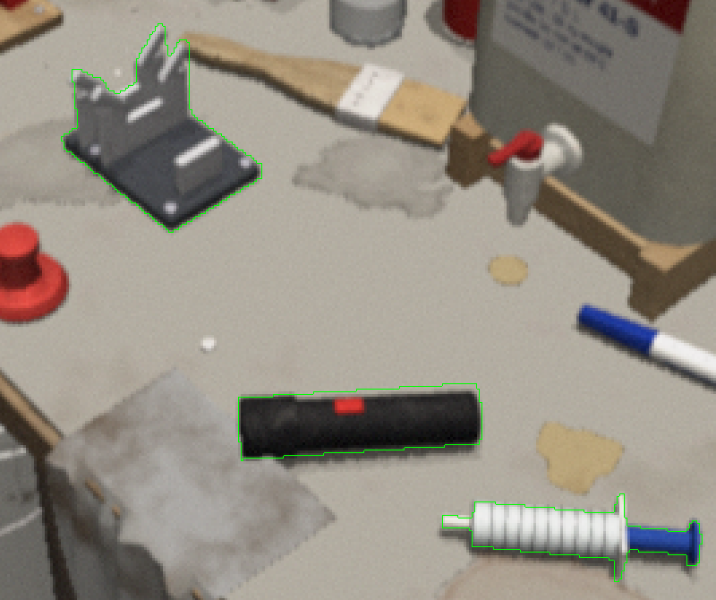

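View pics/ovt.png

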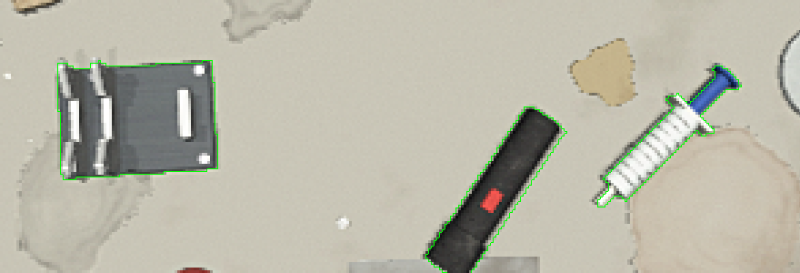

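Both overlays agree with the pictures: the stand outline spans (65–260, 30–230) in the scene view with the plates at upper left and the rest at right, and the syringe spans (442–700, 497–578) with its nozzle on the left. I'll move now.

Request:
jog_arm(
  dp=[
    [-0.038,-0.031,0],
    [-0.043,-0.024,0],
    [-0.046,-0.016,0],
    [-0.049,-0.008,0],
    [-0.049,0.002,0],
    [-0.048,0.01,0],
    [-0.046,0.018,0],
    [-0.041,0.027,0],
    [-0.037,0.033,0],
    [-0.029,0.039,0],
  ],
  twist=[10.3,10.3,10.3,10.3,10.2,10.3,10.3,10.3,10.3,10.3],
  jaw=0.055,
)

```text
time: 1.65
tool_pos: [430.3, 58.7, 188.5]
tcp_rot: [3.141, -0.001, 0.969]
contact_force: [0.3, 0.3, 0.6]
grip_width: 55.2
finger_force: 0.0
```

Request:
jog_arm(
  dp=[
    [-0.033,0.029,0.007],
    [-0.028,0.035,0.007],
    [-0.02,0.039,0.007],
    [-0.014,0.042,0.007],
    [-0.006,0.043,0.007],
    [0.002,0.044,0.007],
    [0.01,0.043,0.007],
    [0.018,0.041,0.007],
    [0.024,0.036,0.007],
    [0.031,0.032,0.007],
  ],
  twist=[10.3,10.3,10.3,10.3,10.3,10.3,10.3,10.3,10.3,10.3],
)

```text
time: 2.9
tool_pos: [484.5, -378.7, 118.0]
tcp_rot: [-3.141, 0.0, -0.829]
contact_force: [1.3, 0.5, -0.5]
grip_width: 55.4
finger_force: 0.0
```

Request:
jog_arm(
  dp=[
    [0,0,0],
    [0,0,0],
  ],
  twist=[0,0],
)

```text
time: 3.15
tool_pos: [484.2, -376.7, 118.0]
tcp_rot: [-3.141, 0.001, -0.822]
contact_force: [-0.4, 0.7, -0.4]
grip_width: 55.2
finger_force: 0.0
```

```bash
python3 plan.py 484.5,-377.4,40,-0.822,4 484.5,-377.4,4,-0.822,4
```

```text
at 3.15 [ 484.2 -376.7  118. ] [-3.141e+00  1.000e-03 -8.220e-01] w 55.2 gf 0.0 F [-0.4  0.7 -0.4] q6 1.61
[[0.0, 0.0, 0.019], [0.0, 0.0, 0.02], [0.001, 0.0, 0.019], [-0.0, 0.0, 0.02]] [np.float64(0.0), np.float64(0.0), np.float64(0.0), np.float64(0.0)] [ 484.9 -377.4   40. ]
[[-0.0, 0.0, 0.009], [-0.0, 0.0, 0.009], [-0.0, 0.0, 0.009], [-0.0, 0.0, 0.009]] [np.float64(0.0), np.float64(0.0), np.float64(0.0), np.float64(0.0)] [ 484.9 -377.4    4. ]
```

Request:
jog_arm(
  dp=[
    [0,0,0.02],
    [0,0,0.02],
    [0.001,0,0.02],
    [0,0,0.02],
    [0,0,0.012],
    [0,0,0.012],
    [0,0,0.01],
    [0,0,0],
  ],
  twist=[0,0,0,0,0,0,0,0],
)

```text
time: 4.15
tool_pos: [484.8, -377.7, 3.6]
tcp_rot: [-3.142, 0.001, -0.823]
contact_force: [-0.4, 0.6, -0.2]
grip_width: 55.3
finger_force: 0.0
```

Request:
jog_arm(
  dp=[
    [0,0,0],
    [0,0,0],
    [0,0,0],
    [0,0,0],
    [0,0,0],
    [0,0,0],
  ],
  twist=[0,0,0,0,0,0],
  jaw=0.01,
)

```text
time: 4.9
tool_pos: [485.1, -378.1, 4.3]
tcp_rot: [-3.142, 0.0, -0.823]
contact_force: [0.2, 0.4, 0.6]
grip_width: 10.2
finger_force: 0.0
```

```bash
python3 - <<'E'
from plant import bot
import cv2,numpy as np
s=bot.capture("scene");t=bot.capture("top")
s=s[300:420,330:510];t=t[190:310,340:520]
cv2.imwrite("pics/m1.png",np.hstack([cv2.resize(x,(396*1,264)) for x in(s,t)]))
E
```

```text
(no output)
```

View pics/m1.png

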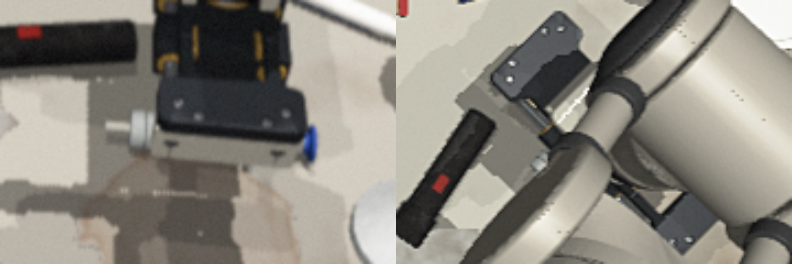

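The crop shows the syringe unmoved (nozzle at about (379,357) and disc at about (473,366) in the scene view), yet the jaw closed to 10 mm with no force. I'll look closer.

```bash
python3 plan.py; python3 - <<'E'
from plant import bot
import cv2,numpy as np
s=bot.capture("scene")
from fit import *
o=bot.get_obs();print(o["joint_positions"].round(3))
for X in([485.1,-378.1,4.3],[485.1,-378.1,23],[484.4,-377.4,12]): print(proj("scene",np.array([X])),proj("top",np.array([X])))
print(proj("scene",W([492,-385.5,-2.393],np.array([[0,-64,12.],[0,64,12]]))))
cv2.imwrite("pics/m2.png",cv2.resize(s[220:400,330:530],(660,594),interpolation=cv2.INTER_CUBIC))
E
```

```text
at 5.0 [ 485.1 -378.1    4.3] [-3.141  0.    -0.823] w 10.2 gf 0.0 F [-0.3  0.3 -0.3] q6 1.61
[-0.787  0.691  1.477  0.     0.973  1.607]
[[416.29355138 363.57867605]] [[418.17690171 254.87312265]]
[[418.07509506 355.43079454]] [[420.49894392 254.49755616]]
[[416.28873244 360.21053143]] [[418.76960601 255.10016311]]
[[377.30830309 356.59615198]
 [472.1371891  365.30750676]]
```

View pics/m2.png

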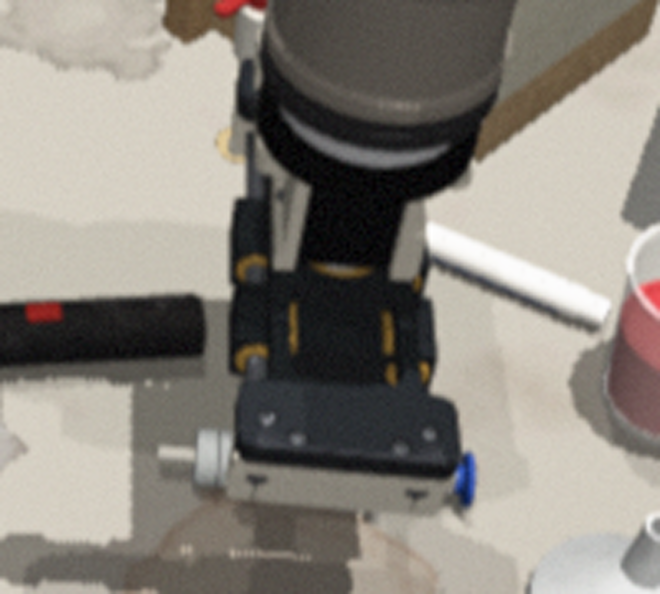

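Request:
jog_arm(
  dp=[
    [0,0,0],
    [0,0,0],
    [0,0,-0.01],
    [0,0,-0.02],
    [0,0,-0.02],
    [0,0,0],
  ],
  twist=[0,0,0,0,0,0],
  jaw=0.0,
)

```text
time: 5.8
tool_pos: [486.2, -379.1, 56.5]
tcp_rot: [-3.141, -0.004, -0.823]
contact_force: [0.3, -1.4, -0.2]
grip_width: 0.6
finger_force: 0.0
```

```bash
python3 - <<'E'
from plant import bot
import cv2,numpy as np
s=bot.capture("scene")
for d in bot.masks_of("scene","syringe")[:2]: print(d["confidence"],d["bbox"],d["pixels"].sum())
cv2.imwrite("pics/m3.png",cv2.resize(s[220:400,330:530],(660,594),interpolation=cv2.INTER_CUBIC))
E
```

```text
0.74 [426.4, 363.8, 95.2, 27.4] 1272
```

View pics/m3.png

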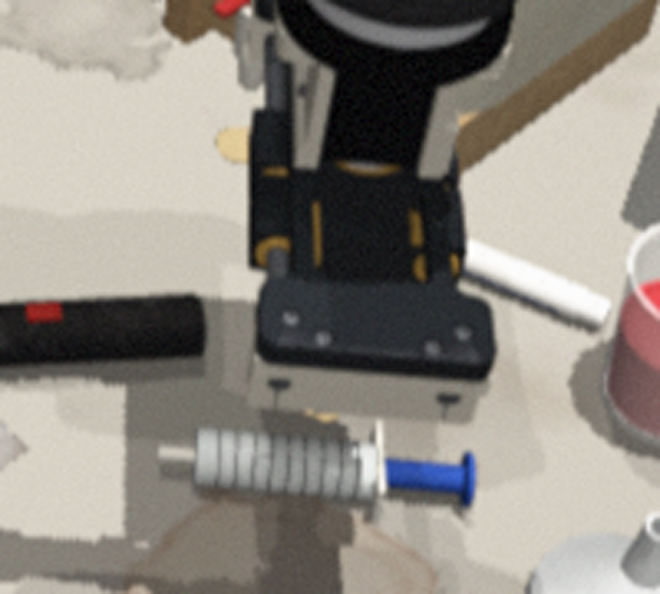

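The scene view shows the syringe still in place (barrel about (195–380, 430–500) in the crop), so the fingers closed beside it. The hand seems offset from where the reported pose puts it. I'll turn it so the fingers can be seen and compare it with the projected TCP.

Request:
jog_arm(
  dp=[
    [0,0,-0.02],
    [0,0,-0.02],
    [0,0,-0.01],
    [0,0,0],
    [0,0,0],
    [0,0,0],
    [0,0,0],
    [0,0,0],
    [0,0,0],
    [0,0,0],
  ],
  twist=[-10,-10,-10,-10,-10,-10,-10,-10,-10,0],
)

```text
time: 7.15
tool_pos: [484.7, -377.7, 103.2]
tcp_rot: [-3.14, 0.0, 0.746]
contact_force: [0.7, -0.2, -0.2]
grip_width: 0.6
finger_force: 0.0
```

```bash
python3 plan.py; python3 - <<'E'
from plant import bot
import cv2
for c in("scene","top"): cv2.imwrite(f"pics/{c}_cl.png",bot.capture(c))
E
```

```text
at 7.15 [ 484.7 -377.7  103.2] [-3.14   0.     0.746] w 0.6 gf 0.0 F [ 0.7 -0.2 -0.2] q6 0.04
```

Request:
jog_arm(
  dp=[
    [0,0,0],
    [0,0,0],
    [0,0,0],
    [0,0,0],
    [0,0,0],
    [0,0,0],
  ],
  twist=[0,0,0,0,0,0],
  jaw=0.06,
)

```text
time: 8.0
tool_pos: [485.1, -378.1, 104.3]
tcp_rot: [3.142, -0.0, 0.748]
contact_force: [-0.0, -0.2, 0.9]
grip_width: 55.7
finger_force: 0.0
```

```bash
python3 - <<'E'
from fit import *
o=bot.get_obs();T=np.array(o["tool_pos"]);print(T.round(1),np.round(o["tcp_rot"],3));Y=o["tcp_rot"][2];ty=np.array([np.sin(Y),-np.cos(Y),0])
out=[]
for c in("scene","top"):
    b=bot.capture(c);cv2.imwrite(f"pics/{c}_op.png",b);a=cv2.imread(f"pics/{c}_cl.png")
    u=proj(c,np.array([T,T+[0,0,19],T+30*ty,T-30*ty]));print(c,u.round(1).tolist())
    x,y=u[0].astype(int);k=4
    L=[]
    for im in(a,b):
        x0=max(x-50,0);y0=max(y-75,0);z=cv2.resize(im[y0:y0+150,x0:x0+100],None,fx=2,fy=2,interpolation=2)if 0 else cv2.resize(im[y0:y0+150,x0:x0+100],(400,600),interpolation=2)
        for q,col in zip(u,((0,0,255),(0,255,255),(0,255,0),(0,255,0))):
            if im is b or col!=(0,255,0): cv2.drawMarker(z,(int((q[0]-x0+.5)*4),int((q[1]-y0+.5)*4)),col,0,12,1)
        L.append(z)
    print(x0,y0);cv2.imwrite(f"pics/h_{c}.png",np.hstack(L))
E
```

```text
[ 485.1 -378.1  104.3] [ 3.142 -0.     0.748]
scene [[426.6, 316.6], [428.7, 306.7], [450.8, 318.8], [402.5, 314.5]]
376 241
top [[431.9, 252.6], [434.9, 252.1], [444.2, 240.3], [419.5, 265.0]]
381 177
```

View pics/h_scene.png

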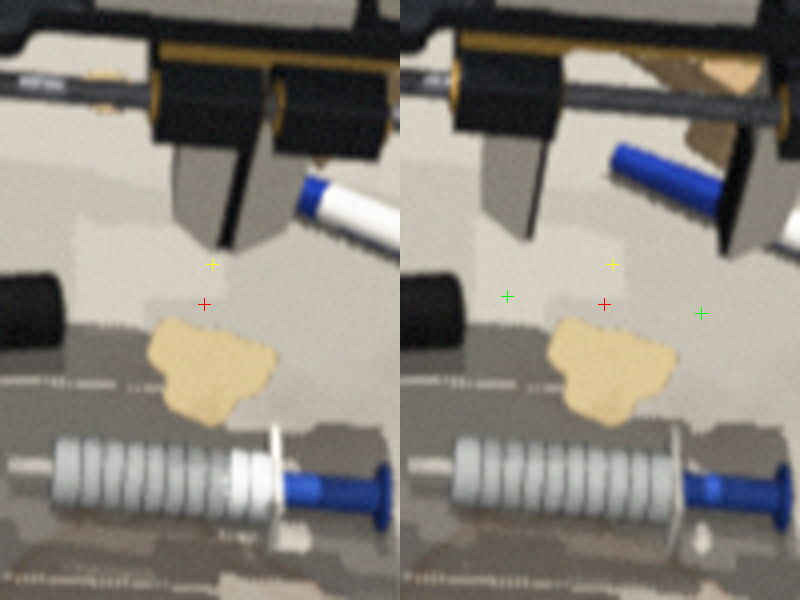

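In the scene crop the shut fingertips are at about (432, 303) in full-image pixels, while the reported TCP projects to (427, 317). I'll check the top view.

View pics/h_top.png

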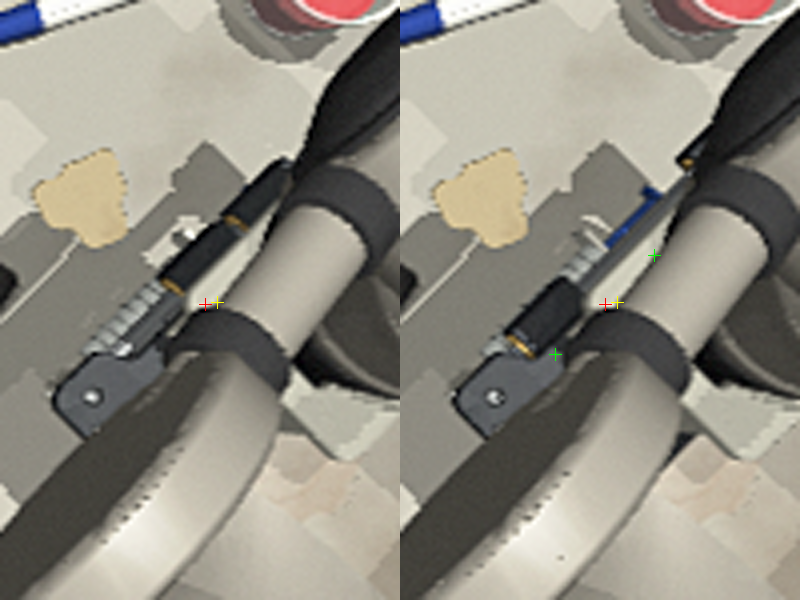

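The shut tips appear about 14 px above and 5 px right of the reported TCP. A tip sitting about 25 mm higher than reported would explain that, and also why the fingers closed just above the barrel. I'll go down again over the barrel and feel for the bench.

Request:
jog_arm(
  dp=[
    [0,0,0],
    [0,0,0],
    [0,0,0],
    [0,0,0],
    [0,0,0],
    [0,0,0],
    [0,0,0],
    [0,0,0.01],
    [0,0,0.02],
    [0,0,0.02],
  ],
  twist=[10,10,10,10,10,10,10,10,10,0],
)

```text
time: 9.35
tool_pos: [485.2, -378.2, 53.9]
tcp_rot: [-3.141, -0.001, -0.825]
contact_force: [-1.2, -0.5, -0.6]
grip_width: 60.0
finger_force: 0.0
```

Request:
jog_arm(
  dp=[
    [-0.003,0,0.02],
    [0,0,0.02],
    [0,0,0.01],
    [0,0,0.006],
    [0,0,0.004],
    [0,0,0.003],
    [0,0,0],
  ],
  twist=[0,0,0,0,0,0,0],
)

```text
time: 10.22
tool_pos: [483.1, -375.9, -8.6]
tcp_rot: [-3.141, -0.0, -0.823]
contact_force: [-0.1, 0.2, -0.9]
grip_width: 60.3
finger_force: 0.0
```

Request:
jog_arm(
  dp=[
    [0,0,0.003],
    [0,0,0.003],
    [0,0,0.002],
    [0,0,0],
  ],
  twist=[0,0,0,0],
)

```text
time: 10.72
tool_pos: [483.0, -375.7, -17.0]
tcp_rot: [-3.141, 0.001, -0.823]
contact_force: [0.1, -0.7, 0.1]
grip_width: 60.0
finger_force: 0.0
```

Request:
jog_arm(
  dp=[
    [0,0,0.002],
    [0,0,0.002],
    [0,0,0],
  ],
  twist=[0,0,0],
)

```text
time: 11.1
tool_pos: [483.0, -375.8, -20.9]
tcp_rot: [-3.142, 0.0, -0.823]
contact_force: [-0.4, 0.8, -0.1]
grip_width: 60.0
finger_force: 0.0
```

Request:
jog_arm(
  dp=[
    [0,0,0.002],
    [0,0,0.001],
    [0,0,0],
  ],
  twist=[0,0,0],
)

```text
time: 11.48
tool_pos: [483.0, -375.8, -23.8]
tcp_rot: [-3.142, 0.0, -0.823]
contact_force: [0.5, 0.5, -0.3]
grip_width: 59.9
finger_force: 0.0
```

Request:
jog_arm(
  dp=[
    [0,0,0],
    [0,0,0],
    [0,0,0],
    [0,0,0],
    [0,0,0],
  ],
  twist=[0,0,0,0,0],
  jaw=0.0,
)

```text
time: 12.1
tool_pos: [483.1, -375.9, -23.7]
tcp_rot: [-3.141, 0.0, -0.823]
contact_force: [0.6, 0.0, 0.1]
grip_width: 20.3
finger_force: 29.1
```

Gripped, but at 20.3 mm rather than 23, so the pads may be above the axis. I'll open, go a little lower and grip again.

Request:
jog_arm(
  dp=[
    [0,0,0],
    [0,0,0],
    [0,0,0.002],
    [0,0,0.002],
    [0,0,0.001],
    [0,0,0],
  ],
  twist=[0,0,0,0,0,0],
  jaw=0.04,
)

```text
time: 12.85
tool_pos: [483.0, -375.8, -28.9]
tcp_rot: [-3.141, 0.0, -0.823]
contact_force: [-0.2, -0.0, -0.7]
grip_width: 39.9
finger_force: 0.0
```

Request:
jog_arm(
  dp=[
    [0,0,0.002],
    [0,0,0.002],
    [0,0,0],
  ],
  twist=[0,0,0],
)

```text
time: 13.22
tool_pos: [483.0, -375.7, -33.0]
tcp_rot: [-3.142, 0.0, -0.823]
contact_force: [0.8, -0.3, -0.4]
grip_width: 39.7
finger_force: 0.0
```

Request:
jog_arm(
  dp=[
    [0,0,0.002],
    [0,0,0.001],
    [0,0,0],
  ],
  twist=[0,0,0],
)

```text
time: 13.6
tool_pos: [483.1, -375.8, -35.8]
tcp_rot: [-3.141, 0.0, -0.823]
contact_force: [1.0, 0.2, -0.4]
grip_width: 40.2
finger_force: 0.0
```

Request:
jog_arm(
  dp=[
    [0,0,0],
    [0,0,0],
    [0,0,0],
    [0,0,0],
  ],
  twist=[0,0,0,0],
  jaw=0.0,
)

```text
time: 14.1
tool_pos: [483.1, -375.9, -35.6]
tcp_rot: [-3.142, -0.0, -0.823]
contact_force: [0.3, 0.4, 1.1]
grip_width: 22.5
finger_force: 30.0
```

Gripped at 22.5 mm with 30 N, so the true tip height is about 41 mm above the reported value. Lifting, then planning the carry.

Request:
jog_arm(
  dp=[
    [0,0,-0.012],
    [0,0,-0.02],
    [0,0,-0.025],
    [0,0,-0.025],
    [0,0,-0.02],
    [0,0,-0.01],
    [0,0,0],
  ],
  twist=[0,0,0,0,0,0,0],
)

```text
time: 14.98
tool_pos: [483.4, -376.1, 77.1]
tcp_rot: [-3.141, -0.002, -0.823]
contact_force: [0.4, 0.3, -0.5]
grip_width: 22.1
finger_force: 30.0
```

```bash
python3 plan.py 440,-200,78,0.4,9 517.7,-32.3,78,1.605,9
```

```text
at 14.97 [ 483.4 -376.1   77.1] [-3.141e+00 -2.000e-03 -8.230e-01] w 22.1 gf 30.0 F [ 0.4  0.3 -0.5] q6 1.61
[[-0.018, -0.01, -0.0], [-0.016, -0.012, -0.0], [-0.014, -0.014, -0.0], [-0.012, -0.016, -0.0], [-0.011, -0.017, -0.0], [-0.007, -0.019, -0.001], [-0.005, -0.02, 0.0], [-0.002, -0.02, 0.0], [0.0, -0.02, 0.0]] [np.float64(-7.8), np.float64(-7.8), np.float64(-7.8), np.float64(-7.7), np.float64(-7.8), np.float64(-7.8), np.float64(-7.8), np.float64(-7.8), np.float64(-7.8)] [ 439.9 -199.9   78.1]
[[0.015, -0.014, 0.0], [0.017, -0.011, 0.0], [0.018, -0.01, 0.0], [0.02, -0.006, 0.0], [0.02, -0.004, 0.0], [0.021, -0.002, 0.0], [0.02, 0.002, 0.0], [0.02, 0.004, 0.0], [0.02, 0.006, 0.0]] [np.float64(-7.7), np.float64(-7.6), np.float64(-7.7), np.float64(-7.7), np.float64(-7.6), np.float64(-7.7), np.float64(-7.7), np.float64(-7.6), np.float64(-7.7)] [517.3 -31.8  78.1]
```

Request:
jog_arm(
  dp=[
    [-0.018,-0.01,0],
    [-0.016,-0.012,0],
    [-0.014,-0.014,0],
    [-0.012,-0.016,0],
    [-0.011,-0.017,0],
    [-0.007,-0.019,0],
    [-0.005,-0.02,0],
    [-0.002,-0.02,0],
    [0,-0.02,0],
  ],
  twist=[-7.8,-7.8,-7.8,-7.7,-7.8,-7.8,-7.8,-7.8,-7.8],
)

```text
time: 16.1
tool_pos: [438.8, -198.6, 75.4]
tcp_rot: [-3.14, 0.001, 0.405]
contact_force: [0.3, 0.5, 0.3]
grip_width: 22.2
finger_force: 30.0
```

Request:
jog_arm(
  dp=[
    [0.015,-0.014,0],
    [0.017,-0.011,0],
    [0.018,-0.01,0],
    [0.02,-0.006,0],
    [0.02,-0.004,0],
    [0.021,-0.002,0],
    [0.02,0.002,0],
    [0.02,0.004,0],
    [0.02,0.006,0],
    [0,0,0],
  ],
  twist=[-7.7,-7.6,-7.7,-7.7,-7.6,-7.7,-7.7,-7.6,-7.7,0],
)

```text
time: 17.35
tool_pos: [516.6, -30.5, 75.4]
tcp_rot: [-3.14, -0.001, 1.606]
contact_force: [0.1, -1.3, -0.4]
grip_width: 22.3
finger_force: 30.0
```

```bash
cat > look.py <<'E'
from fit import *
import sys
o=bot.get_obs();T=o["tool_pos"];Y=o["tcp_rot"][2];print(T.round(1),np.round(o["tcp_rot"],3),o["grip_width"].round(1))
zo=T[2]+47.7-12
org=T[:2]+13.1*np.array([np.cos(Y),np.sin(Y)]); p0=[*org,Y-1.5708]; print("model",np.round(p0,3),zo)
M["syringe"]=[X+[0,0,zo] for X in M["syringe"]]
for c in("scene","top"):
    im=bot.capture(c);cv2.imwrite(f"pics/{c}_{sys.argv[1]}.png",im)
    for d in bot.masks_of(c,"syringe")[:2]:
        m=d["pixels"];print(c,round(d["confidence"],2),np.round(d["bbox"],1),m.sum()); 
    if c=="scene" :
        z=cv2.resize(im[100:280,190:400],(700,600),interpolation=2)
        s=700/210
        cs,_=cv2.findContours(cv2.resize((render(c,"syringe",p0)>.5).astype(np.uint8)[100:280,190:400],(700,600),interpolation=0),0,1)
        cv2.drawContours(z,cs,-1,(0,255,0),1);cv2.imwrite(f"pics/look_{sys.argv[1]}.png",z)
E
python3 look.py a
```

```text
Traceback (most recent call last):
  File "look.py", line 3, in <module>
    o=bot.get_obs();T=o["tool_pos"];Y=o["tcp_rot"][2];print(T.round(1),np.round(o["tcp_rot"],3),o["grip_width"].round(1))
                                                                                                ^^^^^^^^^^^^^^^^^^^^^
AttributeError: 'float' object has no attribute 'round'
```

```bash
sed -i 's/,o\["grip_width"\].round(1)//' look.py; python3 look.py a
```

```text
[516.6 -30.5  75.4] [-3.140e+00 -1.000e-03  1.606e+00]
model [ 5.1618e+02 -1.7407e+01  3.6000e-02] 111.11386552409743
scene 0.74 [348.5 320.2  90.2  27.3] 1815
scene 0.62 [271.8 168.6  53.7  41.3] 449
top 0.68 [245.7 237.8  15.8  12.5] 102
```

View pics/look_a.png

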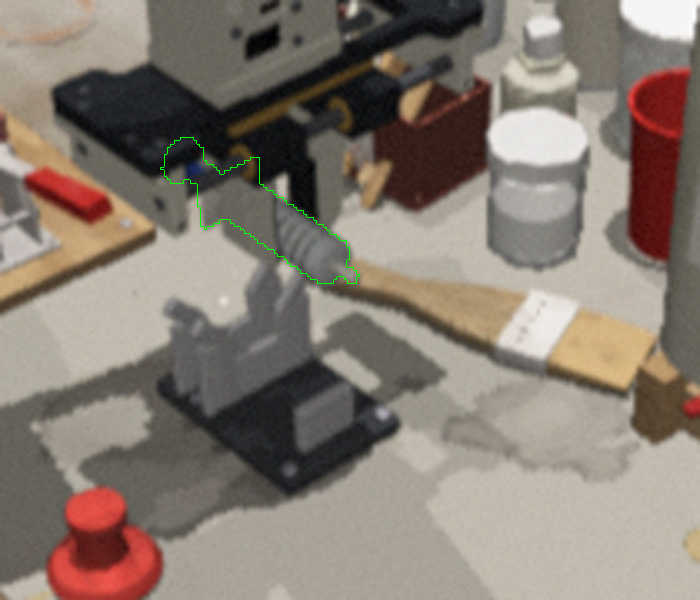

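The predicted outline sits on the held syringe (nozzle at (350, 275) in the crop, pointing to the rest side), right above the cradle. I'll refine that numerically before lowering.

```bash
cat > ref.py <<'E'
from fit import *
o=bot.get_obs();T=o["tool_pos"];Y=o["tcp_rot"][2]
dz=T[2]+47.7-12; p0=np.array([*(T[:2]+13.1*np.array([np.cos(Y),np.sin(Y)])),Y-1.5708])
full=M["syringe"]; front=[cyl(11.5,-48,-27),cyl(3,-64,-48)]
mk={}
for c in("scene","top"):
    bot.capture(c);M["syringe"]=[X+[0,0,dz] for X in front];R=cv2.dilate(render(c,"syringe",p0),np.ones((13,13)))>0
    b=[(d["pixels"]&R).sum() for d in bot.masks_of(c,"syringe")]; 
    ds=bot.masks_of(c,"syringe")
    if ds:
        k=max(ds,key=lambda d:(d["pixels"]&R).sum());mk[c]=k["pixels"].astype(np.float32);f=render(c,"syringe",p0)
        print(c,"mask in region",(k["pixels"]&R).sum(),"model front",f.sum().round())
        M["syringe"]=[X+[0,0,dz] for X in full]
        for d1 in(0,):
            def cost(q):
                p=p0+[q[0],q[1],0];M["syringe"]=[X+[0,0,dz] for X in front];Rf=render(c,"syringe",p)
                # region beyond the fingers, along image direction
                a,b=proj(c,W(p0,np.array([[0,-27,dz+12.],[0,-64,dz+12]])));yy,xx=np.mgrid[:480,:640];s=((xx-a[0])*(b-a)[0]+(yy-a[1])*(b-a)[1])/np.dot(b-a,b-a)
                r=(s>.15)&R
                return np.abs((Rf-mk[c])*r).sum()
            g=[(cost((x,y)),x,y) for x in range(-8,9,2) for y in range(-8,9,2)];g.sort();print("best shift x,y",g[:5],"at 0:",cost((0,0)))
E
python3 ref.py; python3 plan.py
```

```text
top mask in region 114 model front 239.0
best shift x,y [(np.float32(81.0625), 2, 0), (np.float32(84.6875), 2, -2), (np.float32(93.875), 2, 2), (np.float32(95.6875), 0, 0), (np.float32(97.9375), 0, -2)] at 0: 95.6875
at 17.85 [516.9 -31.9  76.3] [ 3.141 -0.     1.604] w 22.1 gf 30.0 F [-0.1 -0.7  0.1] q6 -0.24
```

Request:
jog_arm(
  dp=[
    [0,0.001,0.015],
    [0,0,0.015],
    [0,0,0.012],
    [0,0,0.008],
    [0,0,0.005],
    [0,0,0.004],
    [0,0,0],
  ],
  twist=[0,0,0,0,0,0,0],
)

```text
time: 18.73
tool_pos: [518.0, -31.5, 17.2]
tcp_rot: [-3.142, -0.0, 1.605]
contact_force: [-1.2, 0.6, 0.4]
grip_width: 22.2
finger_force: 30.0
```

Request:
jog_arm(
  dp=[
    [0,0,0.004],
    [0,0,0.004],
    [0,0,0.003],
    [0,0,0],
  ],
  twist=[0,0,0,0],
)

```text
time: 19.23
tool_pos: [517.8, -31.5, 6.0]
tcp_rot: [-3.141, -0.0, 1.605]
contact_force: [-1.3, -0.2, 0.9]
grip_width: 21.9
finger_force: 30.0
```

Request:
jog_arm(
  dp=[
    [0,0,0.002],
    [0,0,0.002],
    [0,0,0.001],
    [0,0,0],
  ],
  twist=[0,0,0,0],
)

```text
time: 19.73
tool_pos: [517.9, -31.5, 1.2]
tcp_rot: [-3.141, -0.0, 1.605]
contact_force: [-1.7, 1.0, -0.1]
grip_width: 22.1
finger_force: 30.0
```

Request:
jog_arm(
  dp=[
    [0,0,0.001],
    [0,0,0.001],
    [0,0,0],
  ],
  twist=[0,0,0],
)

```text
time: 20.1
tool_pos: [517.9, -31.5, -0.8]
tcp_rot: [-3.141, -0.0, 1.605]
contact_force: [0.2, 0.1, -0.7]
grip_width: 22.0
finger_force: 30.0
```

Request:
jog_arm(
  dp=[
    [0,0,0.001],
    [0,0,0.001],
    [0,0,0],
  ],
  twist=[0,0,0],
)

```text
time: 20.48
tool_pos: [518.2, -31.5, -1.8]
tcp_rot: [3.141, 0.0, 1.605]
contact_force: [-2.4, 0.7, 9.0]
grip_width: 22.1
finger_force: 30.0
```

Seated: a 9 N upward force at the expected height. Releasing and retreating.

Request:
jog_arm(
  dp=[
    [0,0,0],
    [0,0,0],
    [0,0,0],
    [0,0,0],
  ],
  twist=[0,0,0,0],
  jaw=0.05,
)

```text
time: 20.98
tool_pos: [517.9, -31.5, -2.8]
tcp_rot: [-3.141, -0.0, 1.605]
contact_force: [0.7, -0.2, 0.3]
grip_width: 49.9
finger_force: 0.0
```

Request:
jog_arm(
  dp=[
    [0,0,-0.01],
    [0,0,-0.02],
    [0,0,-0.03],
    [0,0,-0.04],
    [0,0,-0.05],
    [0,0,0],
    [-0.05,0,0],
    [-0.06,0,0],
    [-0.06,0,0],
    [0,0,0],
  ],
  twist=[0,0,0,0,0,0,0,0,0,0],
)

```text
time: 22.22
tool_pos: [523.0, -205.2, 146.2]
tcp_rot: [-3.141, 0.0, 1.6]
contact_force: [0.6, 0.8, -0.6]
grip_width: 49.9
finger_force: 0.0
```

Request:
jog_arm(
  dp=[
    [-0.04,-0.05,0],
    [-0.04,-0.05,0],
    [0,-0.03,0],
    [0,0,0],
  ],
  twist=[0,0,0,0],
)

```text
time: 22.72
tool_pos: [397.2, -283.0, 147.0]
tcp_rot: [-3.14, -0.002, 1.603]
contact_force: [-0.2, -0.3, 0.9]
grip_width: 50.3
finger_force: 0.0
```

```bash
python3 - <<'E'
from fit import *
M["syringe"]=[X+[0,0,34.] for X in M["syringe"]]
mk={}
for c in P:
    cv2.imwrite(f"pics/{c}_end.png",bot.capture(c)); ds=bot.masks_of(c,"syringe"); print(c,[(round(d["confidence"],2),np.round(d["bbox"]),d["pixels"].sum()) for d in ds])
    e=render(c,"syringe",[517.3,-19.2,.034]); ov=[(d["pixels"]*e).sum() for d in ds]; print("overlap",np.round(ov),e.sum())
    if ds and max(ov)>.3*e.sum(): mk[c]=ds[int(np.argmax(ov))]["pixels"].astype(np.float32)
for sub in ([c] for c in mk): print(sub,fit("syringe",{c:mk[c] for c in sub},[517.3,-19.2,.034]))
if len(mk)==2: print(fit("syringe",mk,[517.3,-19.2,.034]))
E
python3 plan.py
```

```text
scene [(0.66, array([260., 195.,  30.,  23.]), np.int64(314))]
overlap [312.] 867.625
top [(0.79, array([226., 243.,  71.,  15.]), np.int64(695))]
overlap [669.] 783.0625
['scene'] (array([ 5.17014349e+02, -1.89663503e+01, -3.63969589e-03]), np.float64(1.7378582954406738))
['top'] (array([ 5.18517651e+02, -2.04402863e+01,  3.81644056e-02]), np.float64(0.14388489723205566))
(array([ 5.18545484e+02, -2.00642189e+01,  3.76262563e-02]), np.float64(1.9036200046539307))
at 22.93 [ 399.9 -283.2  147.2] [ 3.141 -0.     1.606] w 50.2 gf 0.0 F [-0.4  0.3 -0.4] q6 -0.81
```

```bash
python3 -c "
from plant import bot
print(bot.close_job())"
```

```text
the job is handed in; nothing more can be done
None
```

The syringe was lowered into the cradle while still held and released only once down. The final top-camera fit puts it within about 1 mm of its home position, and the torch was left alone. The job was handed in about 23 s into the run; closing it reported no verdict.

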